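# Clear a panel offcut from the cutting board into the scrap bin

### The arm

A 6-joint arm with a two-finger parallel gripper is mounted at the origin on the work surface. World frame = base frame: x ahead of the robot, y to its left, z up, the work surface at z = 0. Lengths are in m, angles in rad, forces in N, time in s.
With the tool pointing down it reaches from about 0.3 to 0.75 m from the base axis. Payload 8.5 kg.
Tool frame: the origin (TCP) lies midway between the tips of the shut fingers; the grasp point (between the pads) lies 19 mm behind it; y points along the fingers, z is the direction in which the jaws open and shut, and the axes are right-handed (so a half turn about y gives the same grasp; the last joint's range is limited). The gripper opens to 88 mm and grips with 3 to 60 N. Pads are 18 mm wide; open, the fingers measure 123 mm over their backs; the gripper's body (75 mm by 187 mm) begins 45 mm behind the grasp point.
Start: joints at [-0.215, 0.381, 1.297, -0, 1.464, -0.215], TCP at [0.55, 0, 0.211] pointing down, gripper open.
Joint ranges: [-3.11, 3.11], [-0.89, 2.33], [0.22, 2.48], [-1.42, 4.56], [0.17, 2.85], [-2.88, 2.88]. Speed limits (rad/s): [2.39, 2.39, 3.14, 3.14, 3.14, 3.14].

### API

Orientations are given as [roll, pitch, yaw] about the fixed x, y, z axes, in that order (R = Rz(yaw) Ry(pitch) Rx(roll)).
In Python, from plant import manip gives the robot as it stands. Calls block until the motion is done:
- manip.movep(position, orientation): joint-space move of the TCP to a pose.
- manip.line_to(position, orientation=None, velocity=0.15, stop_force=None): straight line of the TCP; orientation=None keeps the orientation; velocity is the mean speed in m/s. With stop_force (N) it stops when the force on the tool has changed by that much, and returns True; else False.
- manip.set_joints(angles): joint-space move.
- manip.command_gripper(opening, squeeze=None): finger opening in m; squeeze is the grip in N (None keeps the last); returns when the fingers have stopped.
- manip.wait(seconds).
- manip.inverse_kinematics(position, orientation): joint angles nearest the present ones, or None.
- manip.snapshot(name): name is "scene" or "side" or "wrist"; returns the picture (400x640x3 uint8, blue, green, red); there is no depth.
- manip.camera_params(name): a dict with "fx", "fy", "cx", "cy" (pixels), "R" (3x3) and "t" (3): a world point X has camera coordinates R X + t. Camera axes: x right, y down, z forward; pixel columns grow to the right and rows downward; lengths in m; the calibration is good to about 2 mm. A picture is of the moment at which its call begins: read the wrist's pose just before it. camera_params takes no time and is no camera call; for the wrist camera it gives the pose at the moment of the call.
A pose or a line that the arm cannot do raises manip.IKError and nothing moves.
- manip.hand_in(): hands the job in, once; it reports no verdict.
Trained networks look in the newest picture that a camera, given by its name, has taken for a name from the list of things; names that differ only in an ending like _2 or _b are one class to them, and where a whole thing is asked for, a point or a joint stands for the part that bears it (a point fixed in the world has none). Each returns a list of dicts, best first, with "confidence" (0 to 1); they miss things now and then, are a little off and sometimes report something else, mostly with a low value. They report only what shows in the picture. A call takes as long as a camera call. They do not tell look-alikes from the thing itself.
- manip.cut_out(target, camera): "pixels" (400x640 bool, what is visible of it) and "bbox" ([left, top, right, bottom] in pixels, round what is visible of it).
Readings, each from a call of its own:
- manip.read_t(): time.
- manip.read_joint_pos(): joint angles.
- manip.read_joint_vel(): joint speeds.
- manip.read_tau(): joint torques, N m.
- manip.read_position(): TCP position.
- manip.read_tool_rot(): TCP orientation.
- manip.read_wrist_force(): force on the tool from outside, world axes, zero at the start.
- manip.read_torque(): the same for the moment, N m.
- manip.read_width(): finger opening in m.
Only numpy, scipy, OpenCV 4.12 (cv2) and the standard library are available. Lean on these libraries where they do the work, as an engineer would, in place of code of your own. Each camera call takes 0.05 s, during which the arm holds its last target. There are 200 camera calls.

### The job

The offcut lying against the front end of the finished panel has to go: pressing lightly on it from above, draw it forward between the rails, flat, until there is room for the fingers behind it, then push it over the metal strip and off the front edge of the cutting board so that it drops into the scrap bin below. The material is brittle: keep the force on the offcut under 15 N throughout, and leave the finished panel and the other things on the board where they are.

Things in the scene. Friction and masses are not known exactly. Their poses are not given: they have to be found in the camera images.
- board: Fixed level plywood board, 360 (x) by 460 mm (y), past the bench's far edge. Origin: middle of its front edge, on its top; x points out over the bin. Two rails, 14 mm wide, 18 high, along x from -340 to -40 mm, inner faces at y = +-79 mm; offcut and panel lie between. A fixed, gently bevelled metal strip crosses it, ridge at x = -26 mm, 1 to 2.8 mm proud (it varies): the offcut rides up on it.
- offcut: Loose plain dark board, 90 (x) by 150 (y) by 12 mm, 0.25 to 0.45 kg, flat between the rails (4 mm side play), rear edge 2 mm from the panel, front edge 55 to 75 mm short of the board's front edge. Origin: centre of underside, x as the board's. Friction on the board 0.3 to 0.42, fingertips grip better: pressed with 6 to 8 N it follows them, under 3 N they may slip. Cracks above 15 N.
- panel: The finished panel, loose, same dark board, 170 mm (x) by 150 mm (y), 12 mm thick, 0.7 kg, flat between the rails directly behind the offcut, with two round black recesses, 35 mm, in its top towards its rear. Origin: centre of its underside, x as the board's. Must stay where it is.
- bin: Fixed open grey scrap bin below the board's front edge, outside 260 mm (x) by 300 mm (y), walls 8 mm, inside 110 mm deep. Origin: centre of its mouth, at rim height, 40 mm lower than the board's top; axes parallel to the board's.
- glue: Bystander: white bottle with cap, 52 mm across, 130 mm tall, standing on the board beside the rails. Origin: centre of underside.
- tape: Bystander: roll of paper tape lying flat on the board, 84 mm across, 24 mm high. Origin: centre of underside.
- sander: Bystander: cork sanding block with a wooden grip, 110 by 55 mm, 45 mm high. Origin: centre of underside.
- jar: Bystander: steel cup, 64 mm across, 70 mm tall. Origin: centre of underside.
Not all that is in view belongs to the job. What is shaped like the offcut but blue or purple is not meant.

How it is judged:
By the outcome, as a careful person would: the job done as asked, in the order asked, and still so for the second after the job is handed in, with the robot touching nothing.
It also fails if it takes over 64 s, if anything falls off the work surface, if the arm or the gripper's body presses on something with over 40 N, if the wrist force passes 120 N, or if a joint passes its speed limit or range.

## Working session

There is one attempt and no reset: what is moved stays moved. The work goes in short steps, each a Python script; the robot and the scene stay as the last script left them, time stands still between calls to the robot, and variables do not carry over. Pictures are saved under pics/ and viewed, about 8 in all and at most 12, crops included, and the job is handed in when it is done.

```bash
ls; mkdir -p pics; python3 - <<'E'
from plant import manip as m
import cv2,numpy as np
a=m.snapshot("scene");b=m.snapshot("side")
cv2.imwrite("pics/scene.png",a);cv2.imwrite("pics/side.png",b)
for c in("scene","side"):
  p=m.camera_params(c);print(c,p["fx"],p["cx"],p["cy"],np.round(p["R"],3).tolist(),np.round(p["t"],3), np.round(-np.array(p["R"]).T@p["t"],3))
  for n in ("offcut","panel","board","bin","glue","tape","sander","jar"):
    print(n,[(round(d["confidence"],2),d["bbox"]) for d in m.cut_out(n,c)])
print(m.read_t(),m.read_tool_rot(),m.read_wrist_force())
E
```

```text
pics
scene 387.1335638110749 323.82833316853277 198.35117654577536 [[0.229, 0.973, 0.012], [0.833, -0.189, -0.52], [-0.504, 0.129, -0.854]] [-0.116 -0.421  1.334] [ 1.049 -0.139  0.922]
offcut [(0.86, [182.3, 126.7, 233.8, 158.6]), (0.83, [320.4, 185.3, 381.7, 225.5]), (0.77, [120.1, 197.0, 187.0, 231.5]), (0.7, [403.6, 97.0, 462.1, 131.3])]
panel [(0.63, [302.4, 141.8, 369.9, 195.7]), (0.22, [247.6, 122.3, 443.3, 264.6])]
board [(0.65, [250.1, 122.5, 442.2, 263.5])]
bin [(0.98, [300.9, 229.0, 454.8, 387.1])]
glue [(0.75, [388.3, 116.8, 407.2, 156.7])]
tape [(0.95, [391.9, 177.7, 420.9, 204.7])]
sander [(0.79, [274.5, 190.1, 297.3, 230.7])]
jar [(0.86, [253.9, 144.0, 278.1, 177.4])]
side 398.01029617492014 320.18381685580573 201.94136051145023 [[-0.98, -0.2, -0.019], [-0.074, 0.446, -0.892], [0.187, -0.872, -0.452]] [0.495 0.098 1.14 ] [0.278 1.05  0.612]
offcut [(0.89, [337.9, 158.6, 374.7, 176.3]), (0.79, [395.8, 177.6, 420.6, 197.9]), (0.71, [280.8, 208.6, 320.3, 236.8]), (0.71, [343.2, 303.3, 427.1, 355.4])]
panel [(0.97, [314.9, 213.0, 373.2, 238.3])]
board [(0.93, [240.8, 192.4, 388.4, 284.8]), (0.73, [334.8, 221.0, 360.9, 274.2])]
bin [(0.71, [169.3, 206.9, 273.4, 399.4])]
glue [(0.65, [335.3, 218.7, 361.6, 272.4])]
tape [(0.59, [269.0, 240.0, 303.0, 267.7])]
sander [(0.6, [301.0, 182.0, 334.8, 205.5])]
jar [(0.84, [353.7, 177.6, 372.3, 203.9]), (0.37, [240.8, 190.4, 390.2, 284.7])]
0.9 [-1.57072638e+00 -2.94391262e-05 -1.57078686e+00] [-0.40652422  0.25439431  0.03454564]
```

```bash
python3 - <<'E'
import cv2,numpy as np
a=cv2.imread("pics/scene.png");b=cv2.imread("pics/side.png")
cv2.imwrite("pics/sc2.png",cv2.resize(a[90:390,230:470],None,fx=2,fy=2,interpolation=cv2.INTER_CUBIC))
cv2.imwrite("pics/both.png",np.vstack([cv2.resize(a,None,fx=.75,fy=.75),cv2.resize(b,None,fx=.75,fy=.75)]))
E
```

```text
(no output)
```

View pics/sc2.png

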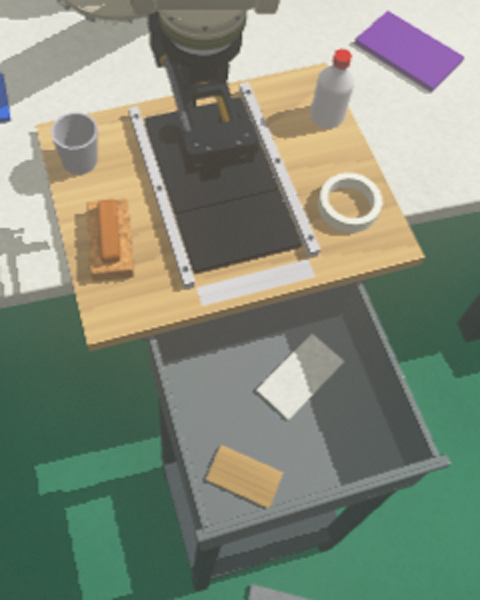

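View pics/both.png

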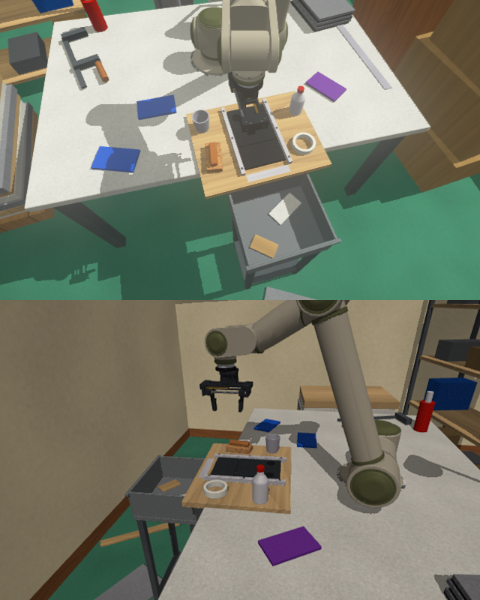

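The scene crop shows the offcut (front, dark) with its seam to the panel near crop pixel (213,200). The strip is at about (257,283), the bin is below it, and there are blue and purple decoys off the board. I'll look closer with the wrist camera next.

```bash
python3 - <<'E'
from plant import manip as m
import cv2,numpy as np
p=m.camera_params("wrist");w=m.snapshot("wrist");cv2.imwrite("pics/wrist.png",w)
print(p["fx"],p["cx"],p["cy"],np.round(p["R"],3).tolist(),np.round(-np.array(p["R"]).T@p["t"],3))
for n in ("offcut","panel"):print(n,[(round(d["confidence"],2),d["bbox"]) for d in m.cut_out(n,"wrist")])
# rough ray hits of scene corners for a few heights
q=m.camera_params("scene");K=np.array([[q["fx"],0,q["cx"]],[0,q["fy"],q["cy"]],[0,0,1]]);R=np.array(q["R"]);C=-R.T@q["t"]
for uv in [(250,152.5),(406,122.5),(441.5,219),(274,261)]:
  d=R.T@np.linalg.solve(K,[*uv,1])
  print(uv,[np.round((C+d*(z-C[2])/d[2]),3)[:2].tolist() for z in(0.,.02,.04)])
b=cv2.imread("pics/side.png")
cv2.imwrite("pics/w_s.png",np.vstack([cv2.resize(w,(480,300)),cv2.resize(b[165:305,220:444],(480,300),interpolation=cv2.INTER_CUBIC)]))
E
```

```text
334.8988327877816 320.378918788403 201.01002669066332 [[1.0, -0.0, 0.001], [-0.001, -0.966, 0.259], [0.001, -0.259, -0.966]] [0.548 0.067 0.384]
offcut [(0.7, [276.5, 37.6, 370.8, 190.8])]
panel [(0.7, [98.5, 41.7, 287.4, 198.5]), (0.45, [55.4, 0.5, 424.6, 291.0])]
(250, 152.5) [[0.299, -0.179], [0.316, -0.178], [0.332, -0.177]]
(406, 122.5) [[0.288, 0.319], [0.305, 0.309], [0.321, 0.299]]
(441.5, 219) [[0.639, 0.297], [0.648, 0.287], [0.657, 0.278]]
(274, 261) [[0.658, -0.165], [0.666, -0.165], [0.675, -0.164]]
```

View pics/w_s.png

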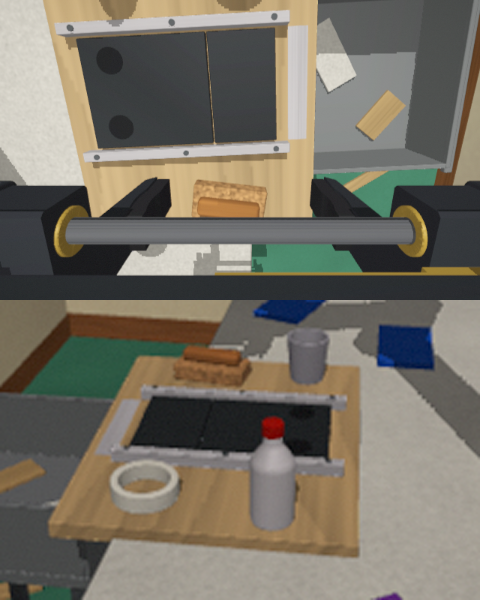

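```bash
python3 - <<'E'
import cv2
w=cv2.imread("pics/wrist.png")
cv2.imwrite("pics/w2.png",cv2.resize(w[0:230,50:430],None,fx=2.1,fy=2.1,interpolation=cv2.INTER_CUBIC))
E
```

```text
(no output)
```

View pics/w2.png

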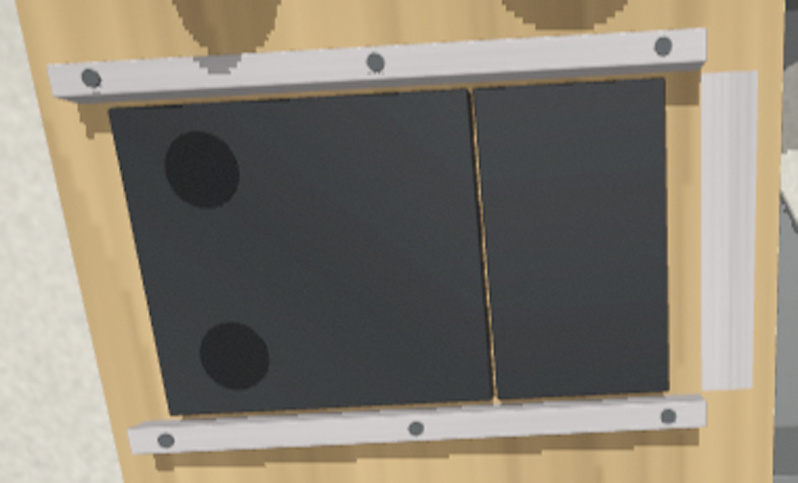

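The 2.1x wrist crop shows the offcut corners at (473,89), (664,78), (668,390) and (498,399). Rails, strip (x 702–756) and board edge (x about 778) are all clear. Next I fit the board pose and the offcut position to these.

```bash
cat > fit.py <<'E'
from plant import manip as m
import numpy as np
from scipy.optimize import least_squares
def prj(q,X):
  c=np.array(q["R"])@X+q["t"]; return np.array([q["fx"]*c[0]/c[2]+q["cx"],q["fy"]*c[1]/c[2]+q["cy"]])
def bw(p,l): # board -> world
  c,s=np.cos(p[3]),np.sin(p[3]); return np.array([p[0]+c*l[0]-s*l[1],p[1]+s*l[0]+c*l[1],p[2]+l[2]])
E
python3 - <<'E'
from fit import *
W=m.camera_params("wrist");S=m.camera_params("scene")
f=lambda u,v:(np.array([u,v])+.5)/2.1-.5+[50,0]
g=lambda u,v:(np.array([u,v])+.5)/2-.5+[230,90]
# (kind, local, px)
P=[]
for l,px in zip([(-90,75),(0,75),(0,-75),(-90,-75)],[(473,89),(664,78),(668,390),(498,399)]):P.append((W,1,(*l,12),f(*px)))
for l,px in zip([(-262,75),(-92,75),(-92,-75),(-262,-75)],[(109,109),(467,91),(493,400),(170,414)]):P.append((W,2,(*l,12),f(*px)))
for l,px in zip([(-340,93),(-340,79),(-40,93),(-40,79),(-340,-79),(-340,-93),(-40,-79),(-40,-93)],[(49,66),(55,96),(705,29),(705,62),(130,428),(136,453),(705,398),(705,425)]):P.append((W,0,(*l,18),f(*px)))
for l,px in zip([(-360,-230),(-360,230),(0,230),(0,-230)],[(38,126),(352,65),(424,258),(89,345)]):P.append((S,0,(*l,0),g(*px)))
for l,px in zip([(-340,-93),(-340,93),(-40,93),(-40,-93)],[(130,111),(248,85),(317,248),(183,283)]):P.append((S,0,(*l,18),g(*px)))
def res(p,full=False):
  r=[]
  for q,k,l,px in P:
    l=np.array(l)/1e3
    if k:l=l+[p[4],p[5] if k==1 else p[6],0]
    r.append(prj(q,bw(p,l))-px)
  return np.array(r) if full else np.ravel(r)
s=least_squares(res,[.66,.06,.02,.06,-.065,0,0],loss="soft_l1")
print(np.round(s.x,4));print(np.round(res(s.x,True),1).tolist())
J=s.jac;print("sd",np.round(np.sqrt(np.diag(np.linalg.inv(J.T@J))),4))
np.save("fit.npy",s.x)
# bystanders by ray from mask bottom? strip/board edge checks
p=s.x
for l in [(-.038,0,0),(-.026,0,.002),(-.014,0,0),(0,0,0)]: print(l,((prj(W,bw(p,np.array(l)))+.5-[50,0])*2.1))
for l in [(0,0,.05),(.05,0,.05),(.02,0,.05)]: print(bw(p,l),m.inverse_kinematics(bw(p,l),[-np.pi/2,0,p[3]]), m.inverse_kinematics(bw(p,l),[-np.pi/2,0,-np.pi+p[3]]))
E
```

```text
[ 6.552e-01  6.570e-02  1.250e-02  4.990e-02 -5.820e-02 -1.000e-04
 -4.000e-04]
[[-0.4, -0.3], [-0.2, -0.0], [0.0, 0.3], [-0.7, 0.1], [0.3, -0.0], [0.4, -0.8], [-0.1, -0.1], [0.8, 0.8], [0.3, -0.2], [0.9, 1.3], [0.0, 0.1], [0.0, 0.5], [-0.4, -0.5], [-0.6, -0.2], [0.0, 0.4], [0.0, -0.1], [-0.1, -0.6], [-12.0, -1.2], [1.2, -0.5], [0.4, -0.0], [0.2, -1.6], [1.1, -1.5], [2.6, 0.8], [1.8, 0.5]]
sd [0.0004 0.0005 0.0007 0.0019 0.0006 0.0007 0.0007]
(-0.038, 0, 0) [702.78321946 240.91948273]
(-0.026, 0, 0.002) [727.10630517 239.72998545]
(-0.014, 0, 0) [749.7421825  238.48592906]
(0, 0, 0) [777.16988372 237.06454369]
[0.65517607 0.06569989 0.06246065] [-0.07946291  0.69436678  1.17884886  0.          1.26837701 -1.70020666] [-7.94629117e-02  6.94366785e-01  1.17884886e+00 -4.44089210e-16
  1.26837701e+00  1.44138599e+00]
[0.70511371 0.06819622 0.06246065] [-0.07021919  0.77688808  1.00144025  0.          1.36326432 -1.69096294] [-7.02191902e-02  7.76888082e-01  1.00144025e+00 -4.44089210e-16
  1.36326432e+00  1.45062971e+00]
[0.67515113 0.06669842 0.06246065] [-0.0755989   0.72649847  1.110158    0.          1.30493619 -1.69634266] [-7.55989048e-02  7.26498466e-01  1.11015800e+00 -4.44089210e-16
  1.30493619e+00  1.44525000e+00]
```

The fit is good: sub-pixel residuals apart from one occluded board corner, and the strip and edge predictions match the picture. The board front is at x=0.655, its top at z=0.0125, yaw 2.9°, and the offcut front is 58 mm short of the edge. Next I check clearance to the glue bottle and make contact gently.

```bash
python3 - <<'E'
from fit import *
p=np.load("fit.npy");S=m.camera_params("scene")
K=np.array([[S["fx"],0,S["cx"]],[0,S["fy"],S["cy"]],[0,0,1]]);R=np.array(S["R"]);C=-R.T@S["t"]
d=R.T@np.linalg.solve(K,[395,153,1]);X=C+d*(p[2]-C[2])/d[2]
c,s=np.cos(p[3]),np.sin(p[3]);print("glue base local",np.array([[c,s],[-s,c]])@(X[:2]-p[:2]))
rot=[-np.pi/2,0,p[3]]
m.command_gripper(.06)
m.movep(bw(p,[-.113,0,.09]),rot)
m.line_to(bw(p,[-.113,0,.022]),velocity=.08);m.wait(.2)
f0=m.read_wrist_force();print("f0",f0)
hit=m.line_to(bw(p,[-.113,0,.004]),velocity=.008,stop_force=3)
m.wait(.2)
print(hit,m.read_wrist_force()-f0,m.read_position()-p[:3],m.read_tool_rot(),m.read_t(),m.read_width())
np.save("f0.npy",f0)
E
```

```text
glue base local [-0.24055848  0.18718052]
f0 [-0.4431514   0.61564525 -0.68432201]
False [0.03768941 0.26581432 0.73391335] [-0.11288135 -0.00562527  0.0039859 ] [-1.57078975e+00  4.46673637e-05  5.00018397e-02] 6.7833 0.05983177957064167
```

```bash
python3 - <<'E'
from fit import *
p=np.load("fit.npy");f0=np.load("f0.npy")
hit=m.line_to(bw(p,[-.113,0,-.012]),velocity=.008,stop_force=3)
m.wait(.2)
print(hit,m.read_wrist_force()-f0,m.read_position()-p[:3],m.read_t())
w=m.snapshot("side")
import cv2;cv2.imwrite("pics/c.png",cv2.resize(w[150:290,220:420],(800,560),interpolation=cv2.INTER_CUBIC))
E
```

```text
True [ 0.4613466  -0.99776519  6.08830836] [-0.11283352 -0.00564677 -0.01092459] 8.6583
```

View pics/c.png

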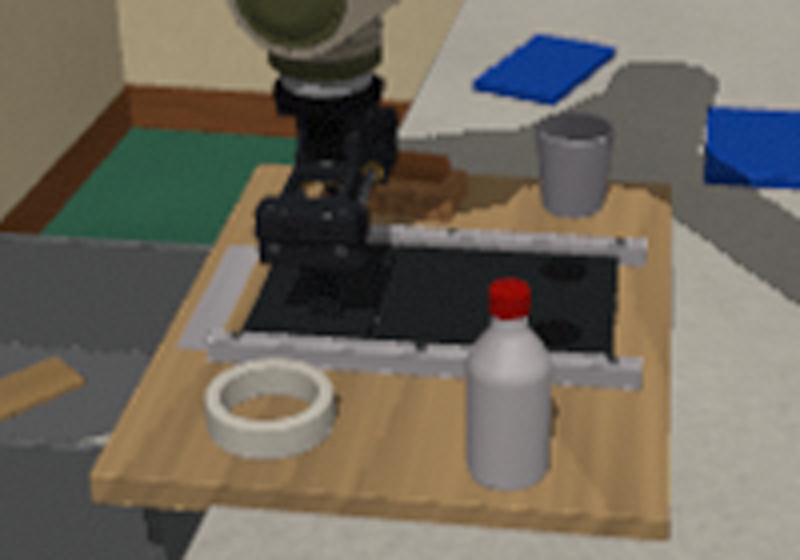

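Contact came with the TCP at local z = -11 mm, so the open fingertips sit about 23 mm behind the shut-tip TCP (the picture shows the fingers on the offcut, clear of tape, glue and sander). Now I draw it forward in small steps, regulating the force.

```bash
python3 - <<'E'
from fit import *
p=np.load("fit.npy");f0=np.load("f0.npy")
c,s=np.cos(p[3]),np.sin(p[3])
z=m.read_position()[2]-p[2];x=-.113;k=8e-5
print("z",z)
while x<-.113+.0275:
  F=m.read_wrist_force()-f0
  if np.linalg.norm(F)>12: z+=1e-3; m.line_to(bw(p,[x,0,z]),velocity=.02)
  x+=.0025; z+=np.clip((F[2]-7)*k,-3e-4,5e-4)
  m.line_to(bw(p,[x,0,z]),velocity=.02)
  print(round(x,4),round(z*1e3,2),np.round(m.read_wrist_force()-f0,2))
m.wait(.2);print(m.read_wrist_force()-f0)
q=m.camera_params("wrist");w=m.snapshot("wrist")
import cv2;cv2.imwrite("pics/w3.png",w)
print(m.read_t())
E
```

```text
z -0.01093261866111937
-0.1105 -10.98 [ 1.33 -0.56  3.39]
-0.108 -11.27 [-1.69 -1.11  7.24]
-0.1055 -11.25 [-1.3  -0.55  7.26]
-0.103 -11.23 [-0.88 -0.19  6.97]
-0.1005 -11.24 [-1.02 -0.61  6.25]
-0.098 -11.3 [-1.04 -1.25  7.52]
-0.0955 -11.25 [-1.95 -0.38  7.74]
-0.093 -11.2 [-1.81 -1.13  5.92]
-0.0905 -11.28 [-2.4  -0.4   7.94]
-0.088 -11.21 [-1.7  -0.41  8.53]
-0.0855 -11.08 [-2.31 -0.48  8.94]
[-2.08505959 -0.24221671  7.63403692]
12.0083
```

View pics/w3.png

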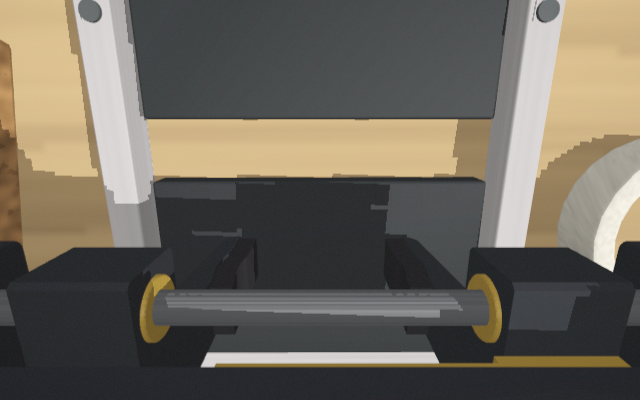

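The picture shows the offcut moved straight between the rails: its rear top edge is at row ~179 and the panel edge at row ~119. I now compute the gap.

```bash
python3 - <<'E'
from fit import *
p=np.load("fit.npy")
S=m.camera_params("wrist")
K=np.array([[S["fx"],0,S["cx"]],[0,S["fy"],S["cy"]],[0,0,1]]);R=np.array(S["R"]);C=-R.T@S["t"]
c,s=np.cos(p[3]),np.sin(p[3])
for uv in [(146,118),(495,118),(155,179),(483,179)]:
  d=R.T@np.linalg.solve(K,[*uv,1]);X=C+d*(p[2]+.012-C[2])/d[2]
  print(uv,np.round(np.array([[c,s],[-s,c]])@(X[:2]-p[:2]),4))
E
```

```text
(146, 118) [-0.1506 -0.0753]
(495, 118) [-0.1506  0.077 ]
(155, 179) [-0.1235 -0.0748]
(483, 179) [-0.1235  0.0752]
```

```bash
python3 - <<'E'
from fit import *
import cv2
p=np.load("fit.npy");f0=np.load("f0.npy")
z=m.read_position()[2]-p[2];x=-.0855
for i in range(3):
  F=m.read_wrist_force()-f0
  x+=.00135; z+=np.clip((F[2]-7)*8e-5,-3e-4,5e-4)
  m.line_to(bw(p,[x,0,z]),velocity=.02)
  print(round(x,4),round(z*1e3,2),np.round(m.read_wrist_force()-f0,2))
m.line_to(bw(p,[x,0,.02]),velocity=.05)
S=m.camera_params("wrist");w=m.snapshot("wrist");cv2.imwrite("pics/w4.png",w)
g=cv2.cvtColor(w,cv2.COLOR_BGR2GRAY)
K=np.array([[S["fx"],0,S["cx"]],[0,S["fy"],S["cy"]],[0,0,1]]);R=np.array(S["R"]);C=-R.T@S["t"];c,s=np.cos(p[3]),np.sin(p[3])
def loc(u,v):
  d=R.T@np.linalg.solve(K,[u,v,1]);X=C+d*(p[2]+.012-C[2])/d[2];return np.array([[c,s],[-s,c]])@(X[:2]-p[:2])
for u in (230,300,340,410):  # dark/light transitions down the column (top edges)
  col=cv2.GaussianBlur(g[:,u-3:u+4].astype(np.float32).mean(1).reshape(-1,1),(1,5),0).ravel();e=np.diff(col)
  k=[v for v in range(60,260) if abs(e[v])>8 and abs(e[v])==abs(e[max(0,v-4):v+5]).max()]
  print(u,[(v,round(float(e[v])),round(loc(u,v+.5)[0]*1e3,1)) for v in k])
print(m.read_wrist_force()-f0,m.read_t())
E
```

```text
-0.0842 -10.6 [-0.28 -1.1   4.07]
-0.0828 -10.83 [-2.61 -0.75  7.07]
-0.0814 -10.83 [-2.97 -0.72  7.56]
230 [(109, 41, np.float64(-150.2)), (163, -48, np.float64(-121.9))]
300 [(109, 40, np.float64(-150.2)), (162, -42, np.float64(-122.4))]
340 [(109, 42, np.float64(-150.2)), (163, -48, np.float64(-121.9)), (216, -10, np.float64(-91.7)), (248, 9, np.float64(-72.2))]
410 [(109, 39, np.float64(-150.2)), (163, -50, np.float64(-121.9)), (237, -10, np.float64(-79.0))]
[-0.02994359 -0.41051605  0.503112  ] 13.575
```

Gap is now −150.2 to about −120 mm (30 mm). The panel hasn't moved. Fingers go in at −135 mm.

```bash
python3 - <<'E'
from fit import *
import cv2
p=np.load("fit.npy")
m.line_to(bw(p,[-.135,0,.02]),velocity=.08)
m.line_to(bw(p,[-.135,0,-.006]),velocity=.04)
m.wait(.2);f0=m.read_wrist_force();np.save("f0.npy",f0)
hit=m.line_to(bw(p,[-.135,0,-.0185]),velocity=.01,stop_force=2.5)
m.wait(.1)
print(hit,m.read_wrist_force()-f0,m.read_position()-p[:3],m.read_t())
w=m.snapshot("wrist");s=m.snapshot("side")
cv2.imwrite("pics/w5.png",np.vstack([cv2.resize(w,(480,300)),cv2.resize(s[165:290,220:420],(480,300),interpolation=cv2.INTER_CUBIC)]))
E
```

```text
False [ 0.20281858  1.02815679 -1.35330323] [-0.1347964  -0.00674129 -0.01846059] 16.8917
```

View pics/w5.png

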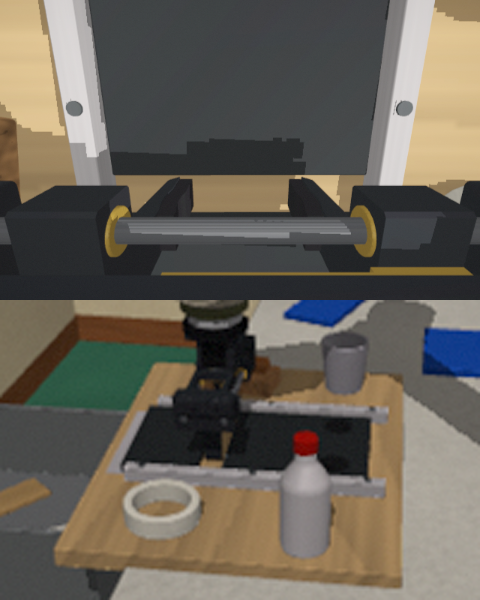

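```bash
python3 - <<'E'
from fit import *
import cv2
p=np.load("fit.npy")
m.wait(.1);f0=m.read_wrist_force()
h=m.line_to(bw(p,[-.125,0,-.0185]),velocity=.012,stop_force=5)
print(h,np.round(m.read_wrist_force()-f0,1),m.read_position()[0]-p[0])
x=-.125
while x<-.056:
  x+=.006; z=-.0185+.004*np.clip((x+.09)/.035,0,1)
  h=m.line_to(bw(p,[x,0,z]),velocity=.03,stop_force=9)
  F=m.read_wrist_force()-f0;print(round(x,3),h,np.round(F,1))
  if h: print("STOP");break
S=m.snapshot("side");W=m.snapshot("scene")
cv2.imwrite("pics/p.png",np.vstack([cv2.resize(W[90:290,230:550],(480,300),interpolation=cv2.INTER_CUBIC),cv2.resize(S[165:290,170:370],(480,300),interpolation=cv2.INTER_CUBIC)]))
print(m.read_t())
E
```

```text
False [-0.7 -0.3 -0.1] -0.12478788491873327
-0.119 False [-0.2  1.  -0.8]
-0.113 False [ 0.5 -0.8 -1. ]
-0.107 False [ 0.2  0.5 -1.4]
-0.101 False [-0.4  1.3 -0.1]
-0.095 False [-0.2  0.5 -0.7]
-0.089 False [ 0.2 -0.2 -1.9]
-0.083 False [-0.3  0.3 -1.1]
-0.077 False [-0.4 -0.2 -1.2]
-0.071 False [ 0.2  0.7 -0.9]
-0.065 False [ 0.5  1.  -0.4]
-0.059 False [-0.   0.1 -1.3]
-0.053 False [ 0.4 -0.3  0.1]
22.375
```

View pics/p.png

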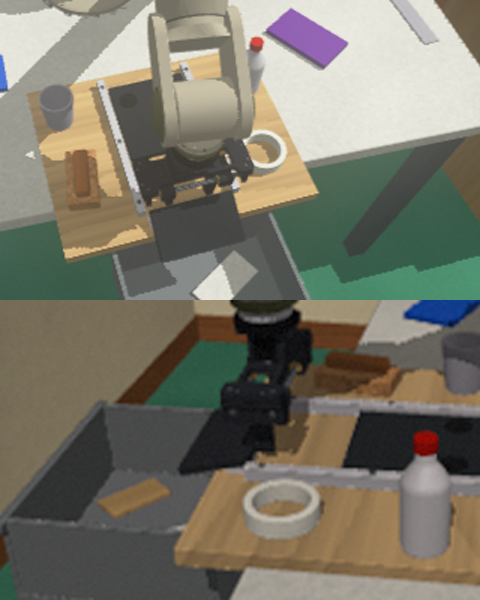

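The offcut is being pushed straight and about half of it overhangs the bin, while the panel stays put. I continue off the edge.

```bash
python3 - <<'E'
from fit import *
import cv2
p=np.load("fit.npy");f0=np.load("f0.npy")
x=-.053
while x<.014:
  x+=.009; z=-.0145+.003*np.clip((x+.05)/.02,0,1)
  h=m.line_to(bw(p,[x,0,z]),velocity=.05,stop_force=9)
  print(round(x,3),h,np.round(m.read_wrist_force()-f0,1))
  if h: break
m.wait(.3)
m.line_to(bw(p,[x,0,.10]),velocity=.1)
m.movep(bw(p,[-.10,0,.2]),[-np.pi/2,0,p[3]])
m.wait(.5)
S=m.snapshot("side");W=m.snapshot("scene")
cv2.imwrite("pics/e.png",np.vstack([cv2.resize(W[90:390,230:550],(480,450)),cv2.resize(S[165:340,160:440],(480,300))])[:, :][:750])
cv2.imwrite("pics/e.png",np.hstack([cv2.resize(W[90:390,230:550],(400,375)),cv2.resize(S[165:340,150:337],(400,375))]))
for n in("offcut","glue","tape","sander","jar"):print(n,[(round(d["confidence"],2),d["bbox"]) for d in m.cut_out(n,"scene")])
print(m.read_wrist_force(),m.read_t())
S=m.camera_params("wrist");w=m.snapshot("wrist");cv2.imwrite("pics/w6.png",w)
g=cv2.cvtColor(w,cv2.COLOR_BGR2GRAY)
K=np.array([[S["fx"],0,S["cx"]],[0,S["fy"],S["cy"]],[0,0,1]]);R=np.array(S["R"]);C=-R.T@S["t"];c,s=np.cos(p[3]),np.sin(p[3])
def loc(u,v):
  d=R.T@np.linalg.solve(K,[u,v,1]);X=C+d*(p[2]+.012-C[2])/d[2];return np.array([[c,s],[-s,c]])@(X[:2]-p[:2])
for u in (280,320,360):
  e=np.diff(cv2.GaussianBlur(g,(5,5),0)[:,u].astype(float))
  print(u,[(v,round(e[v]),round(loc(u,v+.5)[0]*1e3,1)) for v in range(10,260) if abs(e[v])>9 and abs(e[v])==abs(e[max(0,v-4):v+5]).max()])
E
```

```text
-0.044 False [-0.8  0.3 -0.9]
-0.035 False [-0.3  1.3 -1.7]
-0.026 False [-0.4 -0.  -0.7]
-0.017 False [-1.4 -0.6  0.3]
-0.008 False [-1.   1.5 -1.1]
0.001 False [-0.5  1.  -1.9]
0.01 False [ 0.2  0.4 -1.6]
0.019 False [-0.9  0.9 -1.7]
offcut [(0.74, [121.9, 198.0, 187.0, 233.8]), (0.66, [183.1, 127.2, 233.6, 159.3]), (0.57, [335.4, 269.5, 396.5, 312.0]), (0.57, [404.9, 96.4, 463.3, 134.3])]
glue [(0.49, [386.4, 129.7, 403.7, 155.9])]
tape [(0.85, [392.8, 176.8, 421.1, 206.3])]
sander [(0.93, [273.3, 191.1, 295.4, 232.2]), (0.31, [388.4, 137.9, 403.9, 155.9])]
jar [(0.72, [254.4, 143.4, 278.6, 176.9])]
[0.51235127 0.08156191 0.18064167] 28.125
280 [(128, 37, np.float64(-150.1)), (256, -43, np.float64(-3.7))]
320 [(128, 36, np.float64(-150.1)), (256, -44, np.float64(-3.7))]
360 [(128, 36, np.float64(-150.1)), (256, -51, np.float64(-3.7))]
```

View pics/e.png

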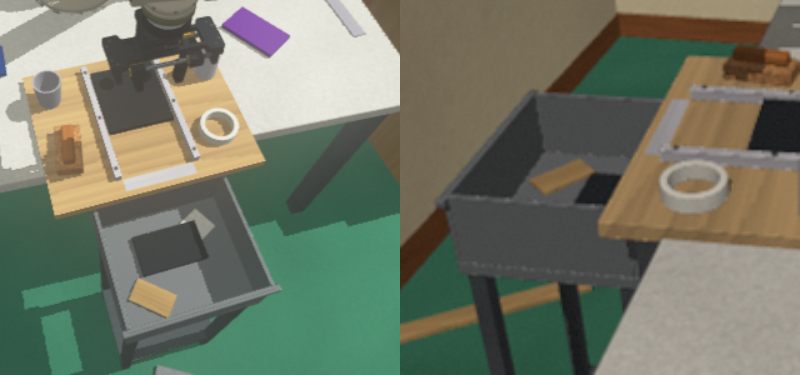

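The offcut lies in the bin at about (170,248) in the left view. The panel's front edge is still at −150.1 mm and the bystanders are in place.

```bash
python3 -c "
from plant import manip as m
m.hand_in();print(m.read_t())"
```

```text
the job is handed in; nothing more can be done
the job is handed in; nothing more can be done
```

The offcut is in the scrap bin and the job is handed in, at about 28 s of the 64 s allowed.

- **Drawing forward:** I pressed on the offcut from above at about 4–9 N and drew it about 31 mm along the rails. The last roughly 10 mm had its front edge on the strip's bevel, a tilt of about 1°. That left a 30 mm gap behind it.
- **Pushing off:** I lowered the open fingers into the gap and pushed the offcut over the strip and off the front edge.
- **Forces:** The highest reading was about 9.3 N in total, against the 15 N limit. These were read between steps of a few millimetres; during the push a 9 N stop was set and never tripped.
- **Last checks:** The final picture shows the offcut lying in the bin. The panel's front edge measured −150.1 mm, against −150.2 mm before. Tape, sander and jar were within about 2 pixels of their first detections, and the robot was clear of everything.
- **Disagreements:**
  - The open fingertips turned out about 23 mm shorter than the shut-finger tool point, so I found the height by touch.
  - One board corner in my pose fit was 12 px off, probably picked wrongly, so the robust fit down-weighted it.
  - The glue bottle was partly hidden by the gripper in the last view. Its visible base matched its starting position.

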